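Open the touch-latch chopstick box on the dim sum trolley

ROBOT

A 6-joint arm with a two-finger parallel gripper is mounted at the origin on the work surface. World frame = base frame: x ahead of the robot, y to its left, z up, the work surface at z = 0. Lengths are in mm, angles in rad, forces in N, time in s.
With the tool pointing down it reaches from about 275 to 975 mm from the base axis. Payload 8.4 kg.
Tool frame: the origin (TCP) lies on the centre line of the jaws, within the pads' length; the fingertips stand env.tip_extent ahead of it and the grasp point (between the pads) lies 8 mm behind it (env.tip_extent is the distance from the TCP to the fingertips, in mm); z points along the fingers, y is the direction in which the jaws open and shut (so a half turn about z gives the same grasp; the last joint's range is limited). The gripper opens to 92 mm and grips with 3 to 60 N. Pads are 20 mm wide; open, the fingers measure 128 mm over their backs; the gripper's body (75 mm by 189 mm) begins 69 mm behind the grasp point.
Start: joints at [-1.218, 0.353, 1.633, -0, 1.155, -0.002], TCP at [217.125, -586.075, 225.583] pointing down, gripper open.
Joint ranges: [-2.63, 2.63], [-0.92, 2.1], [0.06, 2.66], [-1.3, 4.44], [0, 2.69], [-3.02, 3.02]. Speed limits (rad/s): [2.22, 2.22, 2.79, 3.14, 3.14, 3.14].

INTERFACE

Orientations are given as a unit quaternion [w, x, y, z].
In Python, from rig import sensors, get_image, env gives the robot as it stands.
- The arm moves only by the tool carry_out, never from a script. Its argument "deltas" is a list of rows, each a list of 7 numbers: the shift along the tool's x, y, z in m, then the turn, a rotation vector about the tool's x, y, z in rad, then the closure, from -1 (fully open) to 1 (shut), so that 0 is half open. A call has 1 to 8 rows; each row is the pose to reach, as a shift and turn from the pose commanded when the call began, along the tool's axes at that moment; what a row does not reach only later rows make up. A row lasts 1/10 s, in which the tool goes at most 50 mm and 8.59 degrees, less where a joint would pass 70% of its speed; a pose out of reach is approached as far as the arm can. A call with a gripper value outside its range is refused whole. The fingers move at their own pace and stop on an object; "squeeze" is the grip in N (left out, the last holds). Time passes only in rows, so rows that repeat a pose let the fingers close. It gives the time, the measured TCP pose, the force and the opening at its end, in the units of the state.
- sensors.state(): the state, without advancing time (a new reading comes with each control period).
- get_image(name): name is "scene" or "top"; returns a dict with "frame" (420x560x3 uint8, blue, green, red), "fx", "fy", "cx", "cy" (pixels), "k1" (the pictures are not rectified: a ray, as slopes to the right and down, at radius r is drawn at 1 + k1 r^2 times it, then the intrinsics apply), "eye" and "orientation" of the camera in the world. Camera axes: x right, y up, looking along -z (the intrinsics and any distortion apply to the point x, -y, -z); pixel columns grow to the right and rows downward; lengths in mm; the calibration is good to about 2 mm. A picture is of the moment at which its call begins. There is no depth.
- env.sign_off(): hands the job in, once; it reports no verdict.
The state is a dict: "clock": time; "joint_pos": joint angles; "qvel": joint speeds; "effort": joint torques, N m; "tool_pos": TCP position; "eef_rot": TCP orientation; "contact_force": force on the tool from outside, world axes, zero at the start; "torque": the same for the moment, N m; "width": finger opening in mm.
Only numpy, scipy, OpenCV 4.12 (cv2) and the standard library are available. Lean on these libraries where they do the work, as an engineer would, in place of code of your own. Each camera call takes 0.05 s, during which the arm holds its last target. There are 200 camera calls.

TASK

Open the chopstick box, the longer of the two bamboo-lidded boxes on the trolley: press down with the fingertips on the front edge of its lid until the touch catch lets go, let the spring lift the lid ajar, then reach under the raised front edge and push the lid right back, past upright, until it stays leaning open by itself. Do it all by touch: nothing is to be picked up, and both boxes stay standing where they are. Leave the shorter box shut and do not disturb the steamer, the teapot or the bowl.

Things in the scene. Friction and masses are not known exactly. Their poses are not given: they have to be found in the camera images.
- long_box: the chopstick box: a loose stainless steel tray 115 mm deep (x) by 270 mm long (y) by 75 mm high, about 1.7 kg, standing on the deck, with a hinged bamboo lid. Origin: centre of its underside; x points from the front (catch) side to the hinge side, y along its length, z up. The closed lid's top is 90 mm above the deck
- long_lid (a joint): opening angle of the long lid in rad: about 0 shut. Pressing (about 3.5 N near the front edge) takes it to its stop at -0.075, 9 mm down at the front edge; past -0.045 the catch lets go. When the finger leaves, a damped spring lifts it within about 2 s to about 0.9 (ajar). From there it can be pushed to its stop at 1.83, where it stays by its weight; short of upright (1.57) it sinks back to 0.9
- long_box_press (a point): the place to press on the long box's lid: a flat round steel thumb plate 24 mm across, on top of the lid at mid length, 15 mm in from the front edge and 107 mm from the hinge axis; it is not a button, it moves with the lid
- long_box_edge (a point): lower front edge of the long box's lid at mid length (the lid is a plate 6 mm thick with a rim 15 mm deep along its front and ends); 122 mm from the hinge axis along the lid and 14 mm below it when shut. It moves with the lid: ajar it is about 170 mm above the deck and leaves a wide opening below it towards the front
- long_box_hinge (a point): middle of the long box's hinge axis, which runs along the box's y at the back of the box, 58 mm behind the box's centre and 83 mm above the deck
- short_box: the spoon box, to be left shut: built like the long box, with the same depth, height and kind of catch, but only 150 mm long. Origin: centre of its underside, axes as for the long box
- short_lid (a joint): opening angle of the short box's lid in rad, about 0 shut; it must stay shut
- steamer: bystander: closed bamboo steamer of two tiers and a lid, 190 mm across, 154 mm high with its handle; origin: centre of its underside
- teapot: bystander: white teapot, 124 mm across the belly, 210 mm from spout (+x) to handle (-x), 129 mm high; origin: centre of its underside
- bowl: bystander: red plastic bowl 144 mm across, 58 mm high; origin: centre of its underside
Things that resemble listed ones, but are neither listed nor needed, are in the scene too. What is shaped like the short_box but black or yellow is not meant.

How it is judged (in metres and radians):
On the way, in this order (a step that is already met when the one before it is completed fails the run):
1. the long box's lid is pressed in (value of joint long_lid below -0.02 rad).
2. the catch has let go and the lid has risen ajar (value of joint long_lid above 0.6 rad), for 0.2 s.
At the end, for the whole second after the job is handed in: the long box's lid leans back past upright (joint above 1.65 rad) and stays there; the long box stands flat on the deck within 15 mm of where it stood; the short box's lid is shut (below 0.05 rad) and the short box, steamer, teapot and bowl are within 15 mm of where they stood (value of joint long_lid above 1.65 rad and distance of each of long_box, short_box, steamer, teapot, bowl from where it was at the start of the episode below 0.015 m and angle between long_box's own z axis and vertical below 0.05 rad and height (world z) of long_box below 0.008 m and value of joint short_lid below 0.05 rad); the robot touches nothing.
It fails at once if a box is lifted off the deck or tipped (height (world z) of any of long_box, short_box above 0.012 m or angle between any of long_box, short_box's own z axis and vertical above 0.12 rad).
It fails at once if the long or the short box is shoved more than 15 mm from its place (distance of any of long_box, short_box from where it was at the start of the episode above 0.015 m).
It fails at once if the short box springs open (value of joint short_lid above 0.1 rad).
It fails at once if the steamer, the teapot or the bowl is moved more than 15 mm (distance of any of steamer, teapot, bowl from where it was at the start of the episode above 0.015 m).
It also fails if it takes over 46 s, if anything falls off the work surface, if the arm or the gripper's body presses on something with over 40 N, if the wrist force passes 120 N, or if a joint passes its speed limit or range.

## Working session

There is one attempt and no reset: what is moved stays moved. The work goes in short steps, Python scripts to look and compute and a tool call to move; the robot and the scene stay as the last step left them, time stands still between calls to the robot, and variables do not carry over. Pictures are saved under pics/ and viewed, on a budget of 10 in all, crops included, one or two more only if the job needs it, and the job is handed in when it is done.

Besides the shell and the picture viewer there is one more tool, called after "Call:" by a JSON object that holds its "op" and its "data". carry_out: Moves the arm, as the interface text tells. Its arguments: {"type":"object","properties":{"deltas":{"type":"array"},"squeeze":{"type":"number"}},"required":["deltas"]}

```bash
mkdir -p pics; ls; python3 - <<'E'
from rig import sensors,get_image,env
import cv2
print(env.tip_extent, sensors.state())
for n in("scene","top"):
    d=get_image(n); cv2.imwrite(f"pics/{n}0.png",d["frame"]); print({k:v for k,v in d.items() if k!="frame"})
E
```

```text
pics
11.0 {'clock': 0.0, 'joint_pos': array([-1.21844131e+00,  3.53656688e-01,  1.63413763e+00, -3.87578355e-06,
        1.15520404e+00, -2.42821035e-03]), 'qvel': array([-3.64024784e-03, -2.07702357e-03, -2.64531099e-04,  1.13222215e-03,
        3.94683066e-04,  3.46582492e-05]), 'effort': array([ 1.25231486e-05, -5.93849695e+01, -3.34214008e+01,  6.97274250e-02,
        2.33483606e-02, -8.28607676e-05]), 'tool_pos': array([ 216.93075927, -585.6244673 ,  224.85686008]), 'eef_rot': array([-6.91815216e-04,  9.84306942e-01,  1.76463450e-01, -1.24092643e-04]), 'contact_force': array([-1.41144156,  0.54791977, -0.12645364]), 'torque': array([-0.05661072, -0.03119118, -0.00177676]), 'width': 91.92539493178317}
{'fx': 433.32832280060376, 'fy': 433.32832280060376, 'cx': 281.49715537057926, 'cy': 209.4894307139417, 'k1': 0.029106208351404487, 'eye': array([1220.82386801,   46.576713  , 1035.38249073]), 'orientation': array([0.63137628, 0.20896039, 0.22912413, 0.71077541])}
{'fx': 414.24787603464574, 'fy': 414.24787603464574, 'cx': 278.2941379622194, 'cy': 203.62408641517072, 'k1': -0.010512188754645472, 'eye': array([ 435.05879869,  -45.02758992, 1109.88084209]), 'orientation': array([-0.69931748, -0.03147974,  0.02862923,  0.71354359])}
```

View pics/scene0.png

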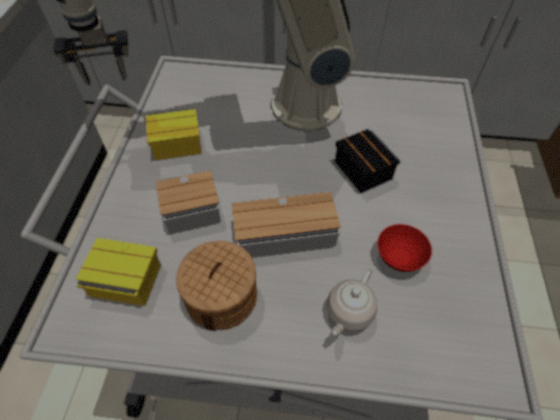

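View pics/top0.png

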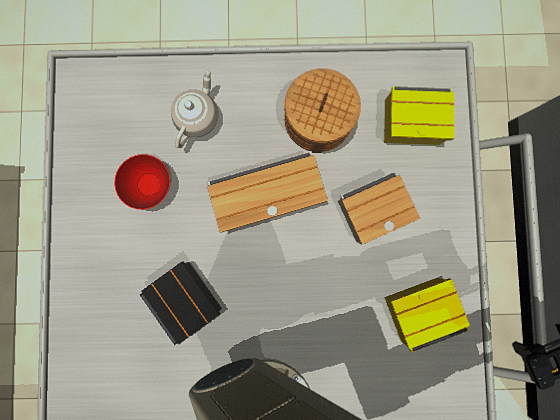

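The top image shows two bamboo-lidded boxes. The longer has lid corners at about (207,182), (314,155), (328,203), (221,232) and its thumb plate at (272,211), so its front faces the robot. The shorter is at (380,208), plate (389,227). The yellow and black boxes are decoys. The longer box matches long_box. I'll measure it and check with one enlarged crop.

```bash
cat > h.py <<'E'
import numpy as np, cv2
from scipy.spatial.transform import Rotation as R
from rig import sensors,get_image,env
def rot(q): return R.from_quat(np.roll(q,-1))
def world(d,uv,z):
    K=np.array([[d["fx"],0,d["cx"]],[0,d["fy"],d["cy"]],[0,0,1.]])
    p=cv2.undistortPoints(np.array(uv,float).reshape(-1,1,2),K,np.array([d["k1"],0,0,0,0.]))[:,0]
    r=rot(d["orientation"]).apply(np.c_[p[:,0],-p[:,1],-np.ones(len(p))])
    return d["eye"]+r*((z-d["eye"][2])/r[:,2])[:,None]
def pix(d,P):
    c=rot(d["orientation"]).inv().apply(np.atleast_2d(P)-d["eye"]); p=np.c_[c[:,0],-c[:,1]]/-c[:,2:]
    p=p*(1+d["k1"]*(p**2).sum(1))[:,None]
    return p*d["fx"]+[d["cx"],d["cy"]]
E
cat > m.py <<'E'
from h import *
d=get_image("top"); f=d["frame"]
c=np.array([[207,182],[314,155],[328,203],[221,232]],float)
w=world(d,c,90); print(w.round(1)); print([np.linalg.norm(w[i]-w[i-1]).round(1) for i in range(4)])
# segment bamboo lid by colour
hsv=cv2.cvtColor(f,cv2.COLOR_BGR2HSV); m=cv2.inRange(hsv,(5,60,60),(24,255,255)); 
m=cv2.morphologyEx(m,cv2.MORPH_CLOSE,np.ones((5,5)))
for k in cv2.findContours(m,cv2.RETR_EXTERNAL,cv2.CHAIN_APPROX_NONE)[0]:
    if cv2.contourArea(k)>1500:
        b=cv2.boxPoints(cv2.minAreaRect(k)); W=world(d,b,90); print(b.round(1).tolist(),W[:,:2].round(1).tolist(),[np.linalg.norm(W[i]-W[i-1]).round(1) for i in range(4)], W.mean(0).round(1))
p=world(d,[[272,211],[389,227]],90); print("plates",p.round(1))
e=w[0]+w[3]-w[1]-w[2]; yaw=np.arctan2(-e[0],e[1]); print("yaw",yaw)
cv2.imwrite("pics/crop1.png",cv2.resize(f[130:260,180:440],None,fx=3,fy=3,interpolation=cv2.INTER_CUBIC))
E
python3 m.py
```

```text
[[ 579.6  134.3   90. ]
 [ 642.  -133.3   90. ]
 [ 521.1 -164.6   90. ]
 [ 454.9  100.5   90. ]]
[np.float64(129.2), np.float64(274.7), np.float64(124.9), np.float64(273.2)]
[[340.1000061035156, 200.10000610351562], [399.5, 173.10000610351562], [419.8999938964844, 217.89999389648438], [360.5, 244.89999389648438]] [[527.6, -194.8], [591.9, -344.5], [479.7, -389.6], [416.6, -241.0]] [np.float64(120.3), np.float64(163.0), np.float64(121.0), np.float64(161.5)] [ 504.  -292.5   90. ]
[[205.89999389648438, 185.60000610351562], [314.1000061035156, 154.0], [327.79998779296875, 201.10000610351562], [219.60000610351562, 232.60000610351562]] [[570.7, 137.0], [644.5, -133.6], [525.9, -164.2], [453.5, 103.8]] [np.float64(121.8), np.float64(280.5), np.float64(122.4), np.float64(277.7)] [548.6 -14.2  90. ]
[[284.0, 68.0], [360.0, 68.0], [360.0, 151.0], [284.0, 151.0]] [[868.0, -63.2], [863.9, -256.4], [649.7, -248.4], [653.7, -58.7]] [np.float64(214.4), np.float64(193.3), np.float64(214.3), np.float64(189.8)] [ 758.8 -156.7   90. ]
plates [[ 504.1  -25.9   90. ]
 [ 458.8 -312.7   90. ]]
yaw 0.23694235429807722
```

View pics/crop1.png

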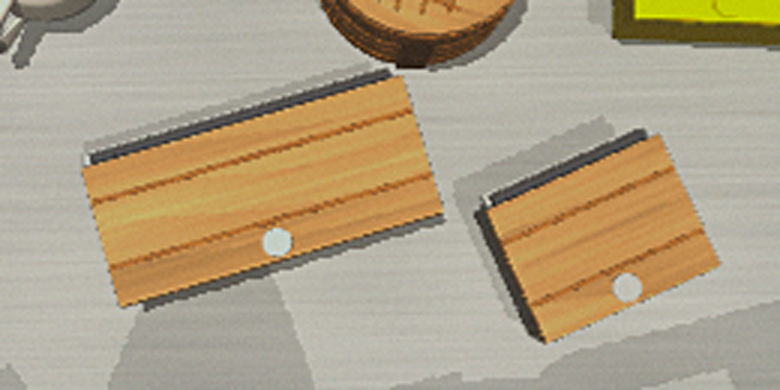

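The crop confirms it. The long box's plate is at crop (277,241), on the robot-side edge with the dark hinge strip behind. The measured length is about 275 mm, and the plate agrees to 1 mm with the mid-front-edge + 15 mm. Next I work out the approach.

```bash
cat >> h.py <<'E'
YAW=0.262; XB=np.array([np.cos(YAW),np.sin(YAW),0]); YB=np.array([-XB[1],XB[0],0]); PLATE=np.array([505.,-26.3,90.]); HINGE=np.array([*(PLATE+107*XB)[:2],83])
RT=R.from_matrix(np.c_[XB,-YB,[0,0,-1]])   # tool x = box x, pointing down
def to(p):   # tool deltas to world TCP p with orientation RT
    s=sensors.state(); q=rot(s["eef_rot"])
    print("t",round(s["clock"],2),"tcp",s["tool_pos"].round(1),"F",s["contact_force"].round(2),"d",(q.inv().apply(np.array(p)-s["tool_pos"])/1000).round(4),(q.inv()*RT).as_rotvec().round(4))
def rel():   # TCP tip in box axes about hinge
    v=sensors.state()["tool_pos"]-HINGE; return np.array([v@XB,v@YB,v[2]+83-11]).round(1)
E
python3 - <<'E'
from h import *
print(HINGE); to([*PLATE[:2],225])
E
```

```text
[608.34850565   1.41437135  83.        ]
t 0.15 tcp [ 217.  -585.7  225. ] F [-0.21  0.1  -0.14] d [ 0.4644 -0.4245  0.0005] [-0.0011  0.      0.0928]
```

Call:
{"op": "carry_out", "data": {"deltas": [[0.464,-0.4245,0,0,0,0.093,1],[0.464,-0.4245,0,0,0,0.093,1],[0.464,-0.4245,0,0,0,0.093,1],[0.464,-0.4245,0,0,0,0.093,1],[0.464,-0.4245,0,0,0,0.093,1],[0.464,-0.4245,0,0,0,0.093,1],[0.464,-0.4245,0,0,0,0.093,1],[0.464,-0.4245,0,0,0,0.093,1]], "squeeze": 10}}

```text
clock: 0.95
tool_pos: [400.5, -228.5, 225.7]
eef_rot: [0.0, 0.991, 0.13, 0.0]
contact_force: [0.4, -0.1, -0.3]
width: 29.8
```

```bash
python3 -c "
from h import *
to([*PLATE[:2],225])"
```

```text
t 0.95 tcp [ 400.5 -228.5  225.7] F [ 0.35 -0.09 -0.34] d [ 0.1532 -0.1683  0.0007] [ 0.0002 -0.0002 -0.0005]
```

Call:
{"op": "carry_out", "data": {"deltas": [[0.05,-0.055,0,0,0,0,1],[0.1,-0.11,0,0,0,0,1],[0.135,-0.148,0,0,0,0,1],[0.135,-0.148,0,0,0,0,1],[0.135,-0.148,0,0,0,0,1],[0.135,-0.148,0,0,0,0,1]]}}

```text
clock: 1.55
tool_pos: [492.2, -51.4, 225.3]
eef_rot: [0.0, 0.991, 0.132, -0.0]
contact_force: [-0.0, -0.8, -0.5]
width: -0.0
```

```bash
python3 -c "
from h import *
to([*PLATE[:2],121])
d=get_image('scene'); T=sensors.state()['tool_pos']+[0,0,-11]
cv2.imwrite('pics/s2.png',cv2.resize(d['frame'][80:280,200:400],None,fx=3,fy=3)); print(pix(d,[PLATE,T,HINGE]))"
```

```text
t 1.55 tcp [492.2 -51.4 225.3] F [-0.04 -0.83 -0.5 ] d [ 0.0191 -0.0209  0.1043] [-0.      0.0008  0.0028]
[[282.56195722 200.85115205]
 [273.37062294 165.95865842]
 [288.57227828 234.78343516]]
```

View pics/s2.png

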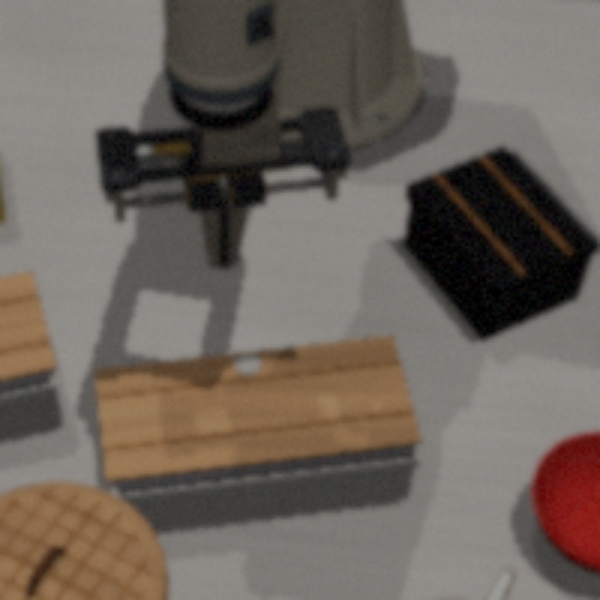

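The plate appears at scene (282.7,201.3) against a predicted (282.6,200.9), and the tip is where expected, so the calibration holds. Next I hover over the plate.

Call:
{"op": "carry_out", "data": {"deltas": [[0.01,-0.011,0.03,0,0,0.003,1],[0.019,-0.021,0.07,0,0,0.003,1],[0.019,-0.021,0.105,0,0,0.003,1],[0.019,-0.021,0.105,0,0,0.003,1],[0.019,-0.021,0.105,0,0,0.003,1],[0.019,-0.021,0.105,0,0,0.003,1]]}}

```text
clock: 2.2
tool_pos: [506.0, -28.3, 122.4]
eef_rot: [0.0, 0.992, 0.128, 0.001]
contact_force: [0.4, 0.3, 0.7]
width: 0.8
```

```bash
python3 -c "
from h import *
to([*PLATE[:2],94])"
```

```text
t 2.2 tcp [506.  -28.3 122.4] F [0.37 0.33 0.65] d [-0.0006 -0.0022  0.0284] [ 0.0008 -0.0022 -0.0046]
```

Call:
{"op": "carry_out", "data": {"deltas": [[-0.0005,-0.002,0.012,0,0,0,1],[-0.0005,-0.002,0.02,0,0,0,1],[-0.0005,-0.002,0.024,0,0,0,1],[-0.0005,-0.002,0.026,0,0,0,1],[-0.0005,-0.002,0.028,0,0,0,1],[-0.0005,-0.002,0.028,0,0,0,1],[-0.0005,-0.002,0.028,0,0,0,1]]}}

```text
clock: 2.9
tool_pos: [504.4, -25.6, 93.6]
eef_rot: [0.0, 0.992, 0.129, 0.0]
contact_force: [-4.2, -1.4, 15.1]
width: 0.5
```

The press read 15 N, so the lid is on or near its stop. Now I release, going up then back.

Call:
{"op": "carry_out", "data": {"deltas": [[0,0,-0.04,0,0,0,1],[-0.03,0,-0.08,0,0,0,1],[-0.07,0,-0.1,0,0,0,1],[-0.09,0,-0.1,0,0,0,1],[-0.09,0,-0.1,0,0,0,1],[-0.09,0,-0.1,0,0,0,1],[-0.09,0,-0.1,0,0,0,1],[-0.09,0,-0.1,0,0,0,1]]}}

```text
clock: 3.7
tool_pos: [417.8, -48.3, 192.2]
eef_rot: [-0.0, 0.992, 0.129, -0.0]
contact_force: [-0.1, -0.0, -0.4]
width: 0.5
```

Call:
{"op": "carry_out", "data": {"deltas": [[0,0,0,0,0,0,1],[0,0,0,0,0,0,1],[0,0,0,0,0,0,1],[0,0,0,0,0,0,1],[0,0,0,0,0,0,1],[0,0,0,0,0,0,1],[0,0,0,0,0,0,1],[0,0,0,0,0,0,1]]}}

```text
clock: 4.5
tool_pos: [417.1, -48.5, 192.6]
eef_rot: [0.0, 0.992, 0.129, 0.0]
contact_force: [0.0, -0.7, 0.7]
width: 0.6
```

Call:
{"op": "carry_out", "data": {"deltas": [[0,0,0,0,0,0,1],[0,0,0,0,0,0,1],[0,0,0,0,0,0,1],[0,0,0,0,0,0,1],[0,0,0,0,0,0,1],[0,0,0,0,0,0,1]]}}

```text
clock: 5.1
tool_pos: [417.1, -48.5, 192.6]
eef_rot: [0.0, 0.992, 0.129, -0.0]
contact_force: [-0.2, 0.5, 0.7]
width: 0.1
```

```bash
python3 -c "
from h import *
d=get_image('scene'); print(rel()); to(HINGE-130*XB+[0,0,58])
cv2.imwrite('pics/s3.png',cv2.resize(d['frame'][80:280,180:380],None,fx=3,fy=3))
a=.9; e=HINGE-XB*(122*np.cos(a)+14*np.sin(a))+[0,0,122*np.sin(a)-14*np.cos(a)]
print(((pix(d,[e-135*YB,e,e+135*YB,HINGE])-[180,80])*3).round())"
```

```text
[-197.7    1.3  181.6]
t 5.15 tcp [417.1 -48.5 192.6] F [0.   0.45 0.64] d [0.0677 0.0011 0.0516] [ 0.      0.     -0.0032]
[[154. 342.]
 [312. 325.]
 [467. 308.]
 [326. 464.]]
```

View pics/s3.png

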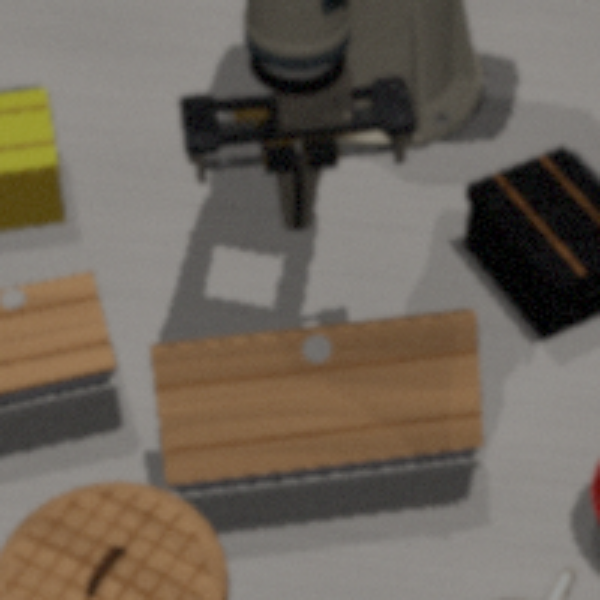

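The lid is ajar: its front edge runs from (154,345) to (475,312), against a 0.9 rad prediction of (154,342) to (467,308). Next I descend in front of it and move up to the edge.

Call:
{"op": "carry_out", "data": {"deltas": [[0,0.001,0.03,0,0,0,1],[0,0.001,0.052,0,0,0,1],[0.01,0.001,0.052,0,0,0,1],[0.04,0.001,0.052,0,0,0,1],[0.068,0.001,0.052,0,0,0,1],[0.068,0.001,0.052,0,0,0,1],[0.068,0.001,0.052,0,0,0,1],[0.068,0.001,0.052,0,0,0,1]]}}

```text
clock: 5.95
tool_pos: [482.5, -32.1, 140.9]
eef_rot: [-0.0, 0.992, 0.129, -0.0]
contact_force: [0.5, 0.8, 0.2]
width: 0.5
```

Call:
{"op": "carry_out", "data": {"deltas": [[0.01,0,0,0,0,0,1],[0.02,0,0,0,0,0,1],[0.028,0,0,0,0,0,1],[0.033,0,0,0,0,0,1],[0.038,0,-0.004,0,0,0,1],[0.043,0,-0.008,0,0,0,1],[0.048,0,-0.012,0,0,0,1],[0.052,0,-0.015,0,0,0,1]]}}

```text
clock: 6.75
tool_pos: [532.5, -18.8, 155.6]
eef_rot: [-0.0, 0.992, 0.129, -0.001]
contact_force: [-3.3, -0.3, 4.0]
width: 0.4
```

```bash
python3 -c "
from h import *
print(rel(),sensors.state()['contact_force'])"
```

```text
[-7.850e+01  1.000e-01  1.446e+02] [-3.33273559 -0.32420351  4.02368692]
```

The contact force is light at about 5 N. I'll keep going along the arc.

Call:
{"op": "carry_out", "data": {"deltas": [[0.004,0,-0.003,0,0,0,1],[0.008,0,-0.0055,0,0,0,1],[0.012,0,-0.0075,0,0,0,1],[0.016,0,-0.0095,0,0,0,1],[0.02,0,-0.0115,0,0,0,1],[0.024,0,-0.013,0,0,0,1],[0.028,0,-0.0145,0,0,0,1],[0.032,0,-0.0155,0,0,0,1]]}}

```text
clock: 7.55
tool_pos: [564.7, -10.5, 171.2]
eef_rot: [0.0, 0.992, 0.129, 0.0]
contact_force: [-0.7, -0.3, 0.4]
width: 0.4
```

```bash
python3 -c "
from h import *
print(rel(),sensors.state()['contact_force'])
d=get_image('scene'); cv2.imwrite('pics/s4.png',cv2.resize(d['frame'][80:280,180:380],None,fx=3,fy=3))"
```

```text
[-45.2  -0.2 160.2] [-0.73591762 -0.3154718   0.41298068]
```

View pics/s4.png

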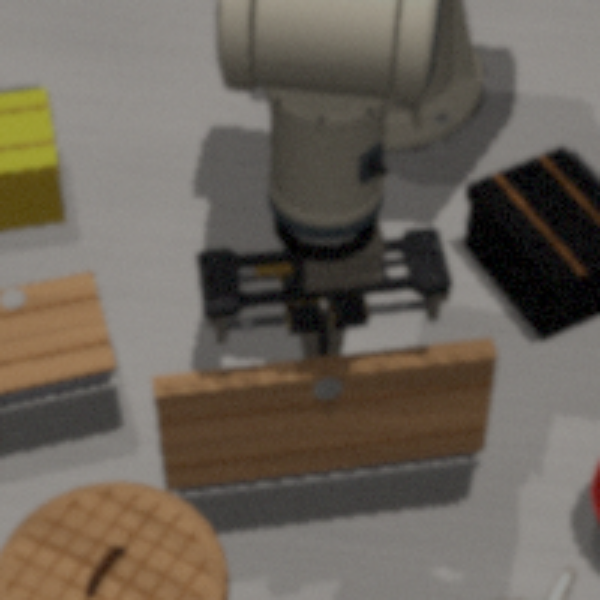

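The lid's front edge has risen to about (155,385)–(495,350), near 1.4 rad. The box's base has not moved. I'll carry it past upright.

Call:
{"op": "carry_out", "data": {"deltas": [[0.006,0,-0.002,0,0,0,1],[0.011,0,-0.003,0,0,0,1],[0.016,0,-0.004,0,0,0,1],[0.021,0,-0.005,0,0,0,1],[0.026,0,-0.005,0,0,0,1],[0.031,0,-0.005,0,0,0,1],[0.036,0,-0.005,0,0,0,1],[0.041,0,-0.005,0,0,0,1]]}}

```text
clock: 8.4
tool_pos: [603.7, -0.1, 175.9]
eef_rot: [0.0, 0.992, 0.129, -0.001]
contact_force: [-6.0, -1.5, 2.1]
width: 0.8
```

Call:
{"op": "carry_out", "data": {"deltas": [[0.001,0,0,0,0,0,1],[0.002,0,0,0,0,0,1],[0.002,0,0,0,0,0,1],[0.002,0,0,0,0,0,1]]}}

```text
clock: 8.8
tool_pos: [604.6, 0.2, 175.8]
eef_rot: [0.0, 0.992, 0.129, -0.001]
contact_force: [-4.8, -1.2, 2.3]
width: 0.3
```

```bash
python3 -c "
from h import *
print(rel(),sensors.state()['contact_force'])
d=get_image('scene'); cv2.imwrite('pics/s5.png',cv2.resize(d['frame'][80:280,180:380],None,fx=3,fy=3))
for a in(1.5,1.65,1.83):
  e=HINGE-XB*(122*np.cos(a)-7*np.sin(a))+[0,0,122*np.sin(a)+7*np.cos(a)]
  print(a,((pix(d,[e-135*YB,e,e+135*YB])-[180,80])*3).round().tolist())"
```

```text
[ -3.9  -0.2 164.8] [-4.76515945 -1.22311456  2.29746202]
1.5 [[159.0, 399.0], [329.0, 379.0], [494.0, 360.0]]
1.65 [[161.0, 418.0], [332.0, 399.0], [500.0, 379.0]]
1.83 [[164.0, 445.0], [336.0, 424.0], [505.0, 405.0]]
```

View pics/s5.png

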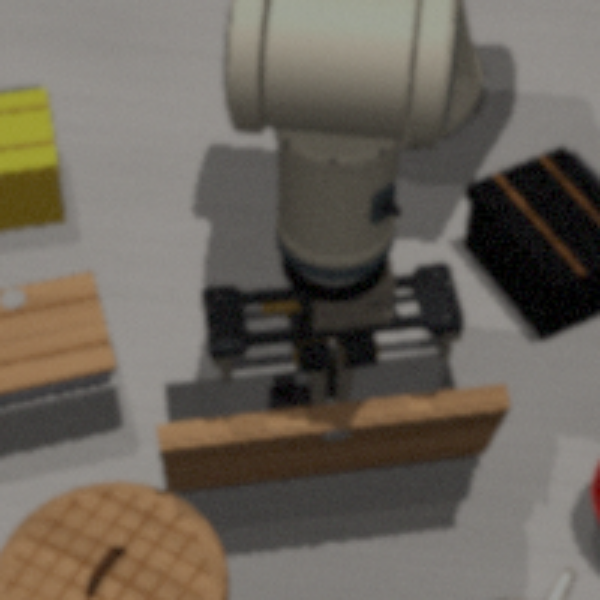

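The lid is at its stop with a 5 N push remaining, so I back off now.

Call:
{"op": "carry_out", "data": {"deltas": [[-0.005,0,0,0,0,0,1],[-0.01,0,0,0,0,0,1],[-0.02,0,0,0,0,0,1],[-0.04,0,0,0,0,0,1],[-0.08,0,0,0,0,0,1],[-0.12,0,-0.03,0,0,0,1],[-0.16,0,-0.06,0,0,0,1],[-0.16,0,-0.06,0,0,0,1]]}}

```text
clock: 9.65
tool_pos: [448.7, -41.3, 239.3]
eef_rot: [0.001, 0.992, 0.129, 0.002]
contact_force: [0.1, -1.0, -0.3]
width: 0.4
```

Call:
{"op": "carry_out", "data": {"deltas": [[-0.02,0,-0.02,0,0,0,1],[-0.02,0,-0.02,0,0,0,1],[-0.02,0,-0.02,0,0,0,1],[-0.02,0,-0.02,0,0,0,1],[-0.02,0,-0.02,0,0,0,1],[-0.02,0,-0.02,0,0,0,1],[-0.02,0,-0.02,0,0,0,1],[-0.02,0,-0.02,0,0,0,1]]}}

```text
clock: 10.45
tool_pos: [431.9, -45.6, 255.8]
eef_rot: [-0.0, 0.992, 0.129, -0.0]
contact_force: [0.3, 0.6, -0.4]
width: 0.4
```

```bash
python3 -c "
from h import *
print(rel(),sensors.state()['contact_force'])
d=get_image('scene'); t=get_image('top')
f=np.hstack([cv2.resize(x,None,fx=2,fy=2) for x in (d['frame'][80:280,180:380],t['frame'][100:300,180:380])]); cv2.imwrite('pics/s6.png',f)
C=HINGE-58*XB; C[2]=0
B=[C+sx*57.5*XB+sy*135*YB for sx,sy in((1,-1),(1,1),(-1,-1),(-1,1))]
print(((pix(d,B)-[180,80])*2).round().tolist()); print(((pix(t,np.array(B)+[0,0,75])-[180,100])*2+[400,0]).round().tolist())
for a in(1.65,1.83):
  e=HINGE-XB*(122*np.cos(a)-7*np.sin(a))+[0,0,122*np.sin(a)+7*np.cos(a)]
  print(a,((pix(d,[e-135*YB,e+135*YB])-[180,80])*2).round().tolist(),((pix(t,[e-135*YB,e+135*YB])-[180,100])*2+[400,0]).round().tolist())"
```

```text
[-182.6    0.3  244.8] [ 0.26221527  0.64077488 -0.41533363]
[[118.0, 354.0], [311.0, 330.0], [111.0, 285.0], [294.0, 264.0]]
[[664.0, 112.0], [458.0, 171.0], [690.0, 199.0], [483.0, 259.0]]
1.65 [[107.0, 279.0], [333.0, 253.0]] [[668.0, 74.0], [434.0, 141.0]]
1.83 [[109.0, 296.0], [337.0, 270.0]] [[662.0, 57.0], [430.0, 124.0]]
```

View pics/s6.png

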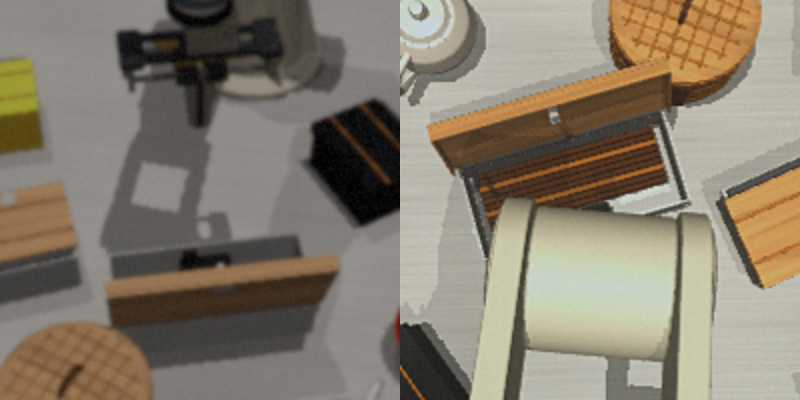

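The lid stays back with the hand clear. In the top view its far edge runs (430,125)–(670,60), against a 1.83 rad prediction of (430,124)–(662,57). The tray corners at (690,203) and (664,112) are within about 2 px of where they started. I'll run one numeric check on the bystanders, then hand in.

```bash
python3 -c "
from h import *
a=cv2.imread('pics/scene0.png'); b=get_image('scene')['frame']
for n,(x,y,w,h) in dict(steamer=(170,235,95,98),short=(152,165,72,68),teapot=(322,270,62,75),bowl=(370,220,68,58)).items():
  r=cv2.matchTemplate(b[y-8:y+h+8,x-8:x+w+8],a[y:y+h,x:x+w],cv2.TM_CCOEFF_NORMED); _,v,_,p=cv2.minMaxLoc(r); print(n,round(v,3),np.array(p)-8)
s=sensors.state(); print(s['contact_force'],abs(s['qvel']).max())
print(env.sign_off())"
```

```text
steamer 0.955 [0 0]
short 0.984 [0 0]
teapot 0.981 [0 0]
bowl 0.995 [0 0]
[-0.51219681 -0.22306272  0.13164633] 0.0014331009531753985
the job is handed in; nothing more can be done
None
```

The chopstick box is open, its lid leaning back at its stop, and the job is handed in at about 10.6 s of the 46 s allowed; no verdict is reported.

I pressed the thumb plate with the closed fingertips, reading about 15 N. The lid sprang to about 0.9 rad. I then pushed its front edge back along its arc, with 5–6 N at the contact when I read it, and backed the hand clear.

**Last checks:**
- **Lid:** it matches the 1.83 rad prediction within about 8 px in the enlarged view (4 px in the camera image), and it stayed there for more than 1 s after the hand left.
- **Box:** the tray corners I could see in the top view are within about 2 camera pixels (roughly 5 mm) of where they started. In the scene view the lid's shadow hid the tray base, so I could not check it there.
- **Bystanders:** the steamer, short box, teapot and bowl all show no pixel shift, and the short box's lid is shut.
- **Robot:** the hand was clear and at rest, with contact force at noise level.

At the end of the push the finger pressed the lid against its stop with about 5 N for around 0.4 s. I saw no lasting tilt or shift from it, but I could not measure the tilt during that moment.

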